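# Set a carved disc up under the bench magnifier

### The job

Stand the tall little carved disc on the middle of the banding wheel, swing the bench magnifier's two-part arm round until its lens is centred above the disc, and tilt the lens level. The arm and the lens stay wherever they are left. Do not knock the pot on its clay block, and leave everything else on the bench where it is.

Things in the scene. Friction and masses are not known exactly. Their poses are not given: they have to be found in the camera images.
- disc_center (a point): centre (half-way up, 9 mm above its underside) of the tall pinkish-grey carved clay disc: a plain round puck 28 mm across and 18 mm high with a small dimple in its top, about 20 g. It is the smallest across and the tallest of the three discs and stands on the bench at the left
- olive_disc: olive-grey carved disc, 40 mm across, 11 mm high, on the bench at the left; origin at the centre of its underside. Must stay where it is
- red_disc: reddish carved disc, 35 mm across, 10 mm high, on the bench at the left; origin at the centre of its underside. Must stay where it is
- wheel_center (a point): centre of the flat top of the banding wheel, a low fixed aluminium turntable 96 mm across whose top is 26 mm above the bench, marked with three rings; it does not turn
- shoulder (a point): on the vertical post of the bench magnifier (grey round foot 108 mm across, fixed to the bench; thin steel post), at the axis of the shoulder joint, 140 mm above the bench; a clamp knob of 11 mm radius stands up to 23 mm above this point. The frame's -x axis points along the first arm towards the elbow, z is up. First arm: flat aluminium bar 14 mm wide and 14 mm high (133 to 147 mm above the bench), 120 mm from shoulder axis to elbow axis
- elbow (a point): on the vertical elbow axis, at mid-height of the second arm, 120 mm above the bench; the elbow joint reaches from 107 to 156 mm above the bench. The frame's -x axis points along the second arm towards the lens. Second arm: flat aluminium bar 12 mm wide and 14 mm high (113 to 127 mm above the bench), which runs under the first arm; the bar with its knuckle ends 68 mm from the elbow axis; the lens centre is 110 mm from the elbow axis
- lens_center (a point): centre of the round lens in its black ring, 72 mm across over the ring and 11 mm thick, its centre always 120 mm above the bench. Its x axis runs along the second arm (the lens tilts about that line), its z axis is normal to the glass
- swing_arm (a joint): shoulder joint about the vertical, rad; positive turns counter-clockwise seen from above; range -2.2 to 2.2. Stiff friction, 0.6 N m, and it stays where it is left (about 7.5 N to push it 80 mm from the post). Behind the magnifier wall shelves overhang the bench, from 0.75 m ahead of the robot's axis, the lowest 0.25 m above the bench
- fore_arm (a joint): elbow joint about the vertical, rad; 0 = both arms in line, positive turns the second arm counter-clockwise seen from above; range -2.5 to 2.5. Friction 0.12 N m, much lighter than the shoulder, so pushing the second arm sideways moves the elbow alone; it stays where it is left
- lens (a joint): tilt of the lens about the line of the second arm, rad; 0 = level (glass horizontal); positive lifts the side of the lens on the +y side of its point's frame and lowers the other; range -1 to 1. Friction 0.05 N m (under 2 N pressed down on the rim) and it stays where it is left; it is balanced
- clay_block: dark dried clay block 77 x 117 x 83 mm (x, y, z) lying on the bench, left of the wheel (between it and the discs) or right of it; origin at the centre of its underside. Must stay where it is
- pot: small olive-brown clay pot, 82 mm across and 48 mm high, standing loose on the clay block, so its rim is 131 mm above the bench: high enough to be struck by the lens and the second arm; the first arm just passes over it. Origin at the centre of its underside. Must not be knocked
- jar: glass jar with black lid, 51 mm across, 63 mm high, on the side of the wheel where the block is not; origin at the centre of its underside. Lens and arms pass over it
- ochre_stone: ochre stone 44 x 54 x 70 mm (70 high) on the bench at the right, below the magnifier's arms; origin at the centre of its underside
- pine_cube: pine cube of 38 mm edge, on the bench left of the magnifier; origin at the centre of its underside
- egg: smooth rust-red egg-shaped stone 34 x 44 x 26 mm (26 high), lying on the bench behind left of the foot of the magnifier; origin at the centre of its underside
Mind the look-alikes: they are no part of the job. Leave any pink or yellow look-alike of the part that bears disc_center alone.

How it is judged:
By the outcome, as a careful person would: the job done as asked, in the order asked, and still so for the second after the job is handed in, with the robot touching nothing.
It also fails if it takes over 64 s, if anything falls off the work surface, if the arm or the gripper's body presses on something with over 40 N, if the wrist force passes 120 N, or if a joint passes its speed limit or range.

### The arm

A 6-joint arm with a two-finger parallel gripper is mounted at the origin on a cart in front of the work surface, level with it; the furniture and walls round the work are solid. World frame = base frame: x ahead of the robot, y to its left, z up, the work surface at z = 0. Lengths are in m, angles in rad, forces in N, time in s.
With the tool pointing down it reaches from about 0.275 to 0.75 m from the base axis. Payload 10.2 kg.
Tool frame: the origin (TCP) lies midway between the tips of the shut fingers; the grasp point (between the pads) lies 19 mm behind it (ctrl.grip_point_offset is the z of the grasp point in the tool frame, in m); z points along the fingers, y is the line along which they close (so a half turn about z gives the same grasp; the last joint's range is limited). The gripper opens to 88 mm and grips with 3 to 60 N. Pads are 18 mm wide; open, the fingers measure 123 mm over their backs; the gripper's body (75 mm by 187 mm) begins 45 mm behind the grasp point.
Start: joints at [-1.507, 0.313, 1.498, -0, 1.331, -0.223], TCP at [0.149, -0.504, 0.239] pointing down, gripper open.
Joint ranges: [-2.94, 2.94], [-0.97, 2.17], [0.19, 2.56], [-1.23, 4.37], [0.02, 3.11], [-2.88, 2.88]. Speed limits (rad/s): [2.39, 2.39, 3.01, 3.14, 3.14, 3.14].

### API

Orientations are given as a unit quaternion [w, x, y, z].
In Python, from rig import ctrl, camera, search_frame, silhouettes gives the robot as it stands. The module is installed in compiled form; this text tells all that it offers.
- The arm moves only by the tool move_arm, never from a script. Its argument "commands" is one flat list of numbers, 7 for each row, row after row: the shift along the tool's x, y, z in cm, then the turn, a rotation vector about the tool's x, y, z in degrees, then the closure, from 0 (fully open) to 1 (shut). In form: [x, y, z, ax, ay, az, fingers, x, y, z, ax, ay, az, fingers, ...]. A call has 1 to 10 rows; each row shifts and turns the commanded pose from where the row before left it, along the tool's axes as they then stand; what a row does not reach is not made up. A row lasts 1/8 s, in which the tool goes at most 62.5 mm and 10.7 degrees, less where a joint would pass 70% of its speed; a pose out of reach is approached as far as the arm can. A call with a gripper value outside its range is refused whole. The fingers move at their own pace and stop on an object; "force" is the grip in N (left out, the last holds). Time passes only in rows, so rows that do not move let the fingers close. It gives the time, the measured TCP pose, the force, the opening and the grip force at its end, in the units of the state.
- ctrl.get_state(): the state, without advancing time (a new reading comes with each control period).
- camera(name): name is "scene" or "top" or "wrist"; returns a dict with "img" (400x640x3 uint8, red, green, blue), "z_map" (400x640 float32, m along the optical axis (not along the pixel's ray), 0 where there is no reading), "mtx" (3x3 intrinsics, pixels), "k1" (the pictures are not rectified: a ray, as slopes to the right and down, at radius r is drawn at 1 + k1 r^2 times it, then the intrinsics apply), "world_from_camera" (4x4, takes a point from camera to world coordinates). Camera axes: x right, y down, z forward; pixel columns grow to the right and rows downward; lengths in m; the calibration is good to about 2 mm. A picture is of the moment at which its call begins.
- ctrl.finish_job(): hands the job in; it is judged then, once.
Trained networks look in the newest picture that a camera, given by its name, has taken for a name from the list of things; names that differ only in an ending like _2 or _b are one class to them, and where a whole thing is asked for, a point or a joint stands for the part that bears it (a point fixed in the world has none). Each returns a list of dicts, best first, with "p" (0 to 1); they miss things now and then, are a little off and sometimes report something else, mostly with a low value. They report only what shows in the picture. A call takes as long as a camera call. They do not tell look-alikes from the thing itself.
- search_frame(camera, target): "extent" ([centre column, centre row, width, height] in pixels, round what is visible of it).
- silhouettes(camera, target): "pixels" (400x640 bool, what is visible of it) and "extent" ([centre column, centre row, width, height] in pixels, round what is visible of it).
The state is a dict: "time": time; "joint_positions": joint angles; "qd": joint speeds; "tau": joint torques, N m; "tcp_pos": TCP position; "orientation": TCP orientation; "ft_force": force on the tool from outside, world axes, zero at the start; "wrist_torque": the same for the moment, N m; "finger_gap": finger opening in m; "gripper_force": force on a finger pad.
Only numpy, scipy, OpenCV 4.12 (cv2) and the standard library are available. Lean on these libraries where they do the work, as an engineer would, in place of code of your own. Each camera call takes 0.05 s, during which the arm holds its last target. There are 200 camera calls.

## Working session

There is one attempt and no reset: what is moved stays moved. The work goes in short steps, Python scripts to look and compute and a tool call to move; the robot and the scene stay as the last step left them, time stands still between calls to the robot, and variables do not carry over. Pictures are saved under pics/ and viewed, at most 10 in all, crops included, and the job is handed in when it is done.

Besides the shell and the picture viewer there is one more tool, called by a JSON object that holds its "method" and its "body". move_arm: Moves the arm, as the interface text tells. Its arguments: {"type":"object","properties":{"commands":{"type":"array","items":{"type":"number"}},"force":{"type":"number"}},"required":["commands"]}

```bash
mkdir -p pics; cat > h.py <<'E'
import numpy as np, cv2
from rig import ctrl, camera, search_frame, silhouettes
def cloud(c):
    K=c["mtx"];h,w=c["z_map"].shape
    u,v=np.meshgrid(np.arange(w),np.arange(h))
    p=cv2.undistortPoints(np.stack([u,v],-1).reshape(-1,1,2).astype(float),K,np.array([c["k1"],0,0,0.])).reshape(h,w,2)
    z=c["z_map"];P=np.dstack([p[...,0]*z,p[...,1]*z,z])
    T=c["world_from_camera"]
    P=P@T[:3,:3].T+T[:3,3]
    P[z==0]=np.nan
    return P
def save(c,n): cv2.imwrite("pics/"+n+".png",c["img"][...,::-1])
E
python3 - <<'E'
from h import *
for n in("top","scene"):
    c=camera(n);save(c,n+"0");P=cloud(c);np.save(n+"0.npy",P)
    print(n,c["world_from_camera"].round(3).tolist())
    for t in["disc_center","olive_disc","red_disc","wheel_center","lens_center","shoulder","elbow","swing_arm","fore_arm","clay_block","pot","jar","ochre_stone","pine_cube","egg"]:
        try:
            for d in silhouettes(n,t)[:3]:
                m=d["pixels"]; q=P[m];q=q[~np.isnan(q[:,0])]
                print(t,round(d["p"],2),np.round(d["extent"]),np.median(q,0).round(3),np.percentile(q,2,axis=0).round(3),np.percentile(q,98,axis=0).round(3))
        except Exception as e: print(t,e)
print(ctrl.get_state())
E
```

```text
top [[0.004, -0.99, 0.138, 0.417], [-1.0, -0.006, -0.018, 0.036], [0.019, -0.138, -0.99, 1.063], [0.0, 0.0, 0.0, 1.0]]
disc_center 0.62 [233. 255.   9.   6.] [0.416 0.255 0.018] [0.407 0.245 0.015] [0.424 0.266 0.023]
disc_center 0.41 [245. 215.   9.   8.] [0.516 0.22  0.018] [0.507 0.209 0.014] [0.527 0.23  0.022]
red_disc 0.66 [295. 154.  10.  18.] [0.703 0.084 0.022] [ 0.683  0.067 -0.001] [0.732 0.102 0.028]
red_disc 0.41 [234. 189.  10.   9.] [0.603 0.255 0.011] [0.591 0.241 0.006] [0.617 0.27  0.015]
red_disc 0.16 [257. 165.  38.  42.] [0.66  0.172 0.126] [0.598 0.124 0.107] [0.698 0.205 0.144]
wheel_center 0.74 [349. 222.  34.  34.] [ 0.503 -0.07   0.027] [ 0.461 -0.113  0.022] [ 0.545 -0.028  0.031]
wheel_center 0.19 [400. 200.  16.  19.] [ 0.568 -0.204  0.051] [ 0.55  -0.233 -0.   ] [ 0.594 -0.184  0.068]
lens_center 0.68 [256. 159.  31.  25.] [0.664 0.177 0.125] [0.633 0.148 0.109] [0.696 0.206 0.145]
shoulder 0.67 [288. 171.  86.  49.] [0.637 0.15  0.133] [ 0.573 -0.003  0.108] [0.693 0.202 0.16 ]
shoulder 0.21 [296. 154.   7.  15.] [0.7   0.084 0.022] [ 0.683  0.067 -0.  
[... 3123 characters left out ...]
: 1.6, 'joint_positions': array([-1.50737552e+00,  3.12894987e-01,  1.49765966e+00, -1.28278499e-05,
        1.33096737e+00, -2.23374631e-01]), 'qd': array([ 0.00037718,  0.00018504,  0.0004347 , -0.00055592, -0.0005414 ,
        0.00031102]), 'tau': array([-2.11558036e-04, -4.02091742e+01, -2.52423012e+01,  6.94638211e-02,
        3.18652578e-02, -8.80796790e-06]), 'tcp_pos': array([ 0.14851188, -0.50358564,  0.23873795]), 'orientation': array([ 3.47106493e-05,  9.89735935e-01,  1.42908284e-01, -9.03236697e-06]), 'ft_force': array([ 0.0290507 , -0.75768478,  0.92825064]), 'wrist_torque': array([ 0.0544718 , -0.03174238, -0.01391398]), 'gripper_force': 0.0, 'finger_gap': 0.08822322562014048}
```

```bash
python3 - <<'E'
import cv2,numpy as np
a=cv2.imread("pics/top0.png")[120:300,190:470];b=cv2.imread("pics/scene0.png")[130:380,200:460]
a=cv2.resize(a,(800,514),interpolation=cv2.INTER_CUBIC);b=cv2.resize(b,(624,600),interpolation=cv2.INTER_CUBIC)
cv2.imwrite("pics/a.png",a);cv2.imwrite("pics/b.png",b)
P=np.load("top0.npy")
# magnifier points
m=(P[...,2]>.1)&(P[...,0]>.52)
q=P[m]
np.set_printoptions(suppress=True)
k=q[q[:,2]>.15];print("knobs",k[np.argsort(k[:,1])][::max(1,len(k)//25)].round(3).tolist())
E
```

```text
knobs [[0.852, -0.805, 0.156], [0.739, -0.488, 0.158], [0.791, -0.466, 0.274], [0.791, -0.409, 0.508], [0.832, -0.339, 0.289], [0.754, -0.274, 0.49], [0.774, -0.251, 0.273], [0.69, -0.232, 0.636], [0.801, -0.199, 0.528], [0.794, -0.155, 0.49], [0.814, -0.109, 0.509], [0.765, -0.065, 0.275], [0.783, -0.018, 0.275], [0.793, 0.027, 0.271], [0.751, 0.073, 0.49], [0.824, 0.118, 0.49], [0.815, 0.165, 0.27], [0.802, 0.206, 0.305], [0.763, 0.252, 0.489], [0.764, 0.303, 0.491], [0.746, 0.349, 0.482], [0.766, 0.391, 0.272], [0.746, 0.435, 0.489], [0.812, 0.476, 0.489], [0.747, 0.524, 0.474], [0.531, 0.584, 0.152]]
```

View pics/a.png

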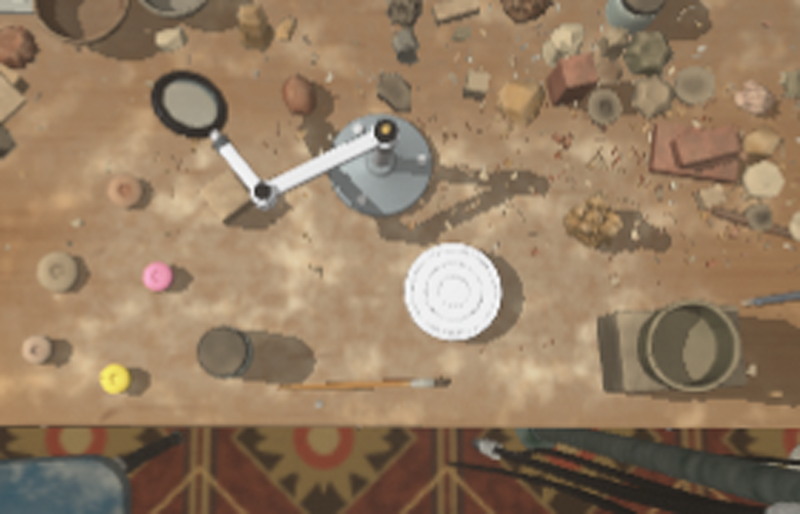

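View pics/b.png

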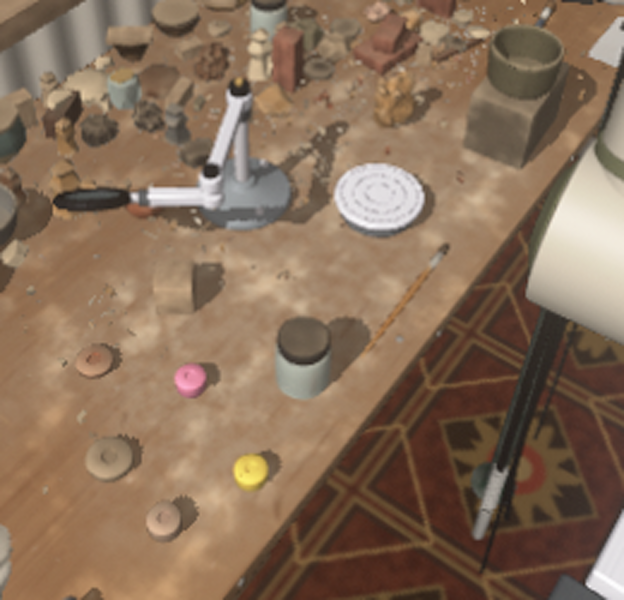

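```bash
python3 - <<'E'
import numpy as np,cv2
np.set_printoptions(suppress=True,precision=4)
P=np.load("top0.npy");S=np.load("scene0.npy")
for Q in(P,S):
    x,y,z=Q[...,0],Q[...,1],Q[...,2]
    f=lambda c:Q[c]
    box=lambda a,b,c,d:(x>a)&(x<b)&(y>c)&(y<d)
    q=f(box(.5,.72,-.06,.15)&(z>.15)&(z<.17));
    for lo,hi in((-.06,.05),(.05,.15)):
        r=q[(q[:,1]>lo)&(q[:,1]<hi)]; print("knob",len(r),r.mean(0) if len(r) else 0, np.ptp(r,axis=0) if len(r) else 0)
    q=f(box(.625,.72,.14,.25)&(z>.1)&(z<.16))
    c=q.mean(0);u,s,v=np.linalg.svd(q-c);print("lens",len(q),c,(q.min(0)+q.max(0))/2,"n",v[2],s/np.sqrt(len(q)))
    q=f(box(.4,.6,-.15,.02)&(z>.022)&(z<.035));print("wheel",len(q),(np.percentile(q,1,axis=0)+np.percentile(q,99,axis=0))/2,q[:,2].mean())
    q=f(box(.41,.48,.30,.37)&(z>.013)&(z<.03));print("disc",len(q),(q.min(0)+q.max(0))/2,q.mean(0))
    q=f(box(.55,.75,-.07,.12)&(z>.004)&(z<.05));print("foot",(q.min(0)+q.max(0))/2,q.min(0),q.max(0))
    q=f(box(.55,.75,-.01,.15)&(z>.135)&(z<.15));
    if len(q): (vx,vy,x0,y0)=cv2.fitLine(q[:,:2].astype(np.float32),2,0,.01,.01).ravel();print("arm1",vx,vy,x0,y0)
E
```

```text
knob 65 [0.6309 0.0026 0.1584] [0.0323 0.0573 0.0158]
knob 50 [0.58   0.1036 0.1544] [0.0359 0.0571 0.0102]
lens 534 [0.6629 0.1757 0.1255] [0.6625 0.1747 0.1268] n [-0.3468  0.4475 -0.8243] [0.0203 0.0182 0.0021]
wheel 898 [ 0.5017 -0.0699  0.0272] 0.026972101855522356
disc 86 [0.4444 0.3357 0.0187] [0.445  0.3356 0.0181]
foot [0.65   0.0248 0.0267] [ 0.5501 -0.07    0.004 ] [0.7498 0.1196 0.0494]
arm1 0.44011968 -0.89793915 0.6039159 0.054509837
knob 53 [0.6295 0.0035 0.1566] [0.0188 0.0208 0.0131]
knob 38 [0.5777 0.1088 0.1548] [0.0154 0.0151 0.0076]
lens 310 [0.6554 0.1801 0.1278] [0.6602 0.1756 0.1255] n [-0.3288  0.4068 -0.8523] [0.0218 0.0206 0.0027]
wheel 790 [ 0.5019 -0.07    0.0258] 0.025905175626578503
disc 168 [0.4454 0.3361 0.0175] [0.4453 0.3364 0.0167]
foot [0.6581 0.0258 0.027 ] [ 0.5663 -0.0681  0.0041] [0.7498 0.1198 0.0499]
arm1 0.4363184 -0.8997923 0.6013768 0.05948384
```

Candidates in the top picture: pinkish-grey disc (203,242), pink look-alike (245,216), yellow look-alike (230,252), red disc (234,187), olive disc (210,215). The one wanted is the small tall pinkish-grey disc at about (0.445, 0.336). The block and pot are right of the wheel, and the jar is left.

{"method": "move_arm", "body": {"commands": [3.5, -4.8, 0, 0, 0, 0, 0.3, 3.5, -4.8, 0, 0, 0, 0, 0.3, 3.5, -4.8, 0, 0, 0, 0, 0.3, 3.5, -4.8, 0, 0, 0, 0, 0.3, 3.5, -4.8, 0, 0, 0, 0, 0.3, 3.5, -4.8, 0, 0, 0, 0, 0.3, 3.5, -4.8, 0, 0, 0, 0, 0.3, 3.5, -4.8, 0, 0, 0, 0, 0.3, 3.5, -4.8, 0, 0, 0, 0, 0.3, 3.5, -4.8, 0, 0, 0, 0, 0.3]}}

```text
time: 2.85
tcp_pos: [0.3488, 0.0579, 0.2391]
orientation: [0.0, 0.99, 0.143, 0.001]
ft_force: [0.6, -1.9, 1.4]
finger_gap: 0.0619
gripper_force: 0.0
```

{"method": "move_arm", "body": {"commands": [3.5, -4.8, 0, 0, 0, 0, 0.35, 3.5, -4.8, 0, 0, 0, 0, 0.35, 3.5, -4.8, 0, 0, 0, 0, 0.35, 3.5, -4.8, 0, 0, 0, 0, 0.35, 3.5, -4.8, 0, 0, 0, 0, 0.35, 0, 0, 4, 0, 0, -7, 0.35, 0, 0, 4, 0, 0, -7, 0.35, 0, 0, 0, 0, 0, 0, 0.35]}}

```text
time: 3.85
tcp_pos: [0.4472, 0.335, 0.1565]
orientation: [0.0, 0.965, 0.262, -0.003]
ft_force: [0.1, -0.2, -0.2]
finger_gap: 0.0572
gripper_force: 0.0
```

```bash
cat >> h.py <<'E'
def pose():
    s=ctrl.get_state();w,x,y,z=s["orientation"]
    psi=np.arctan2(2*(x*y+w*z),1-2*(y*y+z*z));return s["tcp_pos"],psi,s
def delta(t):
    p,a,s=pose();d=np.array(t)-p
    return np.round(100*np.array([d[0]*np.cos(a)+d[1]*np.sin(a),d[0]*np.sin(a)-d[1]*np.cos(a),-d[2]]),2)
E
python3 - <<'E'
from h import *
p,a,s=pose();print(p,np.degrees(a),s["finger_gap"],s["time"],np.degrees(s["joint_positions"]).round())
c=camera("wrist");save(c,"w1");P=cloud(c);x,y,z=np.moveaxis(P,-1,0)
m=(abs(x-.445)<.03)&(abs(y-.336)<.03)&(z>.013)&(z<.03);q=P[m]
C=(q.min(0)+q.max(0))/2;print(len(q),C,q.max(0)-q.min(0),delta([C[0],C[1],.003]))
i,j=np.where(m);print(i.min(),i.max(),j.min(),j.max())
E
```

```text
[0.44721893 0.33504776 0.15654551] 30.376516289431578 0.05720256714566333 3.85 [25. 27. 86.  0. 68. 84.]
900 [0.44761632 0.3346799  0.01629052] [0.02771678 0.0281832  0.00640456] [-0.1   0.04 15.59]
176 209 302 336
```

View pics/w1.png

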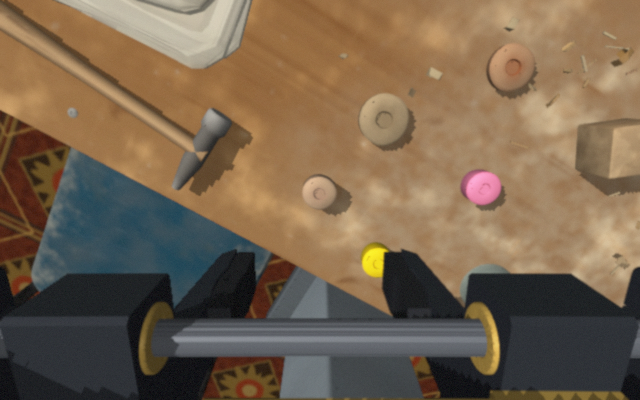

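The wrist picture shows the pinkish-grey disc with its dimple at pixel (319,192), clear of the yellow one at (375,260). It is directly below the tool.

{"method": "move_arm", "body": {"commands": [0, 0, 5.5, 0, 0, 0, 0.35, 0, 0, 5.5, 0, 0, 0, 0.35, 0, 0, 3, 0, 0, 0, 0.35, 0, 0, 1.3, 0, 0, 0, 0.35, 0, 0, 0, 0, 0, 0, 0.35, 0, 0, 0, 0, 0, 0, 0.8, 0, 0, 0, 0, 0, 0, 0.8, 0, 0, 0, 0, 0, 0, 0.8, 0, 0, 0, 0, 0, 0, 0.8], "force": 12}}

```text
time: 5.03
tcp_pos: [0.4486, 0.3357, 0.0063]
orientation: [-0.0, 0.965, 0.262, 0.0]
ft_force: [0.3, 0.1, 4.8]
finger_gap: 0.0283
gripper_force: 12.0
```

{"method": "move_arm", "body": {"commands": [0, 0, -6, 0, 0, 0, 0.8, 0, 0, -6, 0, 0, 0, 0.8, -2, 4.7, 0, 0, 0, 0, 0.8, -2, 4.7, 0, 0, 0, 0, 0.8, -2, 4.7, 0, 0, 0, 0, 0.8, -2, 4.7, 0, 0, 0, 0, 0.8, -2, 4.7, 0, 0, 0, 0, 0.8, -2, 4.7, 0, 0, 0, 0, 0.8, -2, 4.7, 0, 0, 0, 0, 0.8, -2, 4.7, 0, 0, 0, 0, 0.8]}}

```text
time: 6.28
tcp_pos: [0.5008, -0.0714, 0.1258]
orientation: [0.0, 0.965, 0.262, 0.0]
ft_force: [-0.1, 0.4, 0.6]
finger_gap: 0.0283
gripper_force: 12.0
```

{"method": "move_arm", "body": {"commands": [0, 0, 0, 0, 0, 0, 0.8, 0, 0, 0, 0, 0, 0, 0.8]}}

```text
time: 6.52
tcp_pos: [0.5006, -0.0692, 0.1256]
orientation: [-0.0, 0.965, 0.262, -0.0]
ft_force: [0.4, 0.5, -0.8]
finger_gap: 0.0282
gripper_force: 12.0
```

```bash
python3 - <<'E'
from h import *
p,a,s=pose();print(p,np.degrees(a),s["finger_gap"],s["time"])
c=camera("wrist");save(c,"w2");P=cloud(c);x,y,z=np.moveaxis(P,-1,0)
m=(abs(x-.502)<.06)&(abs(y+.07)<.06)&(z>.02)&(z<.031);q=P[m]
print(len(q),q.min(0),q.max(0))
# circle fit using rim pixels of visible part: convex hull
h=cv2.convexHull(q[:,:2].astype(np.float32))[:,0];print((cv2.minEnclosingCircle(h)))
print(delta([.502,-.07,.033]))
E
```

```text
[ 0.50061015 -0.06918162  0.1255897 ] 30.42384382310047 0.028179875692657598 6.525
12334 [ 0.45839047 -0.11901415  0.02006729] [ 0.55272847 -0.02398491  0.02844735]
((0.5050018429756165, -0.07140566408634186), 0.047983549535274506)
[0.05 0.18 9.26]
```

View pics/w2.png

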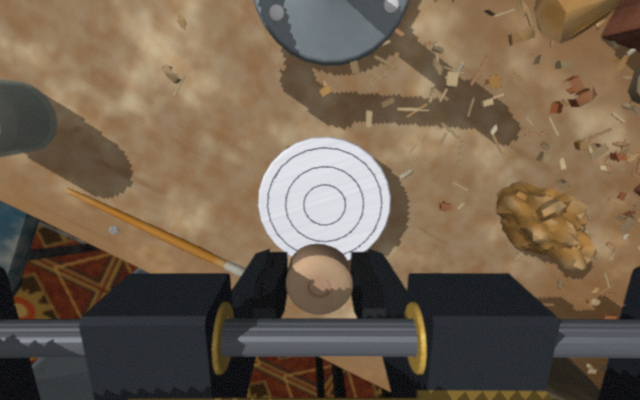

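The wheel's rings are centred at pixel (325,205), with the disc held level between the fingers at (320,280). I'll correct by about 4 mm in each axis and lower it.

{"method": "move_arm", "body": {"commands": [0.36, 0.36, 4, 0, 0, 0, 0.8, 0, 0, 3.5, 0, 0, 0, 0.8, 0, 0, 1.2, 0, 0, 0, 0.8, 0, 0, 0.55, 0, 0, 0, 0.8, 0, 0, 0, 0, 0, 0, 0.8, 0, 0, 0, 0, 0, 0, 0.8]}}

```text
time: 7.32
tcp_pos: [0.5063, -0.0711, 0.0342]
orientation: [0.001, 0.965, 0.263, 0.001]
ft_force: [-0.8, -0.2, 0.7]
finger_gap: 0.0281
gripper_force: 12.0
```

{"method": "move_arm", "body": {"commands": [0, 0, 0.15, 0, 0, 0, 0.8, 0, 0, 0, 0, 0, 0, 0.6, 0, 0, 0, 0, 0, 0, 0.5, 0, 0, 0, 0, 0, 0, 0.5, 0, 0, -2, 0, 0, 0, 0.5, 0, 0, -5, 0, 0, 0, 0.5, 0, 0, -5, 0, 0, 0, 0.5, 0, 0, -4, 0, 0, 10.5, 0.5, 0, 0, 0, 0, 0, 10.5, 0.5, 0, 0, 0, 0, 0, 10.5, 0.5]}}

```text
time: 8.57
tcp_pos: [0.5058, -0.071, 0.1921]
orientation: [0.0, 1.0, -0.012, 0.0]
ft_force: [-0.4, 0.2, -0.2]
finger_gap: 0.0442
gripper_force: 0.0
```

{"method": "move_arm", "body": {"commands": [0, 0, 0, 0, 0, 10.5, 0.5, 0, 0, 0, 0, 0, 10.5, 0.5, 0, 0, 0, 0, 0, 10.5, 0.5, 0, 0, 0, 0, 0, 10.5, 0.5, 0, 0, 0, 0, 0, 10.5, 0.5, 0, 0, 0, 0, 0, 10.5, 0.5, -3, -4.8, 0, 0, 0, 0, 0.5, -3, -4.8, 0, 0, 0, 0, 0.5, -3, -4.8, 0, 0, 0, 0, 0.5, 0, 0, 0, 0, 0, 0, 0.5]}}

```text
time: 9.82
tcp_pos: [0.5966, 0.0757, 0.191]
orientation: [-0.0, 0.849, -0.529, -0.0]
ft_force: [0.5, -0.5, -0.2]
finger_gap: 0.0439
gripper_force: 0.0
```

```bash
python3 - <<'E'
from h import *
p,a,s=pose();print(p,np.degrees(a),s["finger_gap"],s["time"],np.degrees(s["joint_positions"]).round())
for n in("top","scene"):
    c=camera(n);save(c,n+"1");P=cloud(c);x,y,z=np.moveaxis(P,-1,0)
    m=(abs(x-.502)<.06)&(abs(y+.07)<.06)
    for lo,hi in((.022,.031),(.039,.05)):
        q=P[m&(z>lo)&(z<hi)];print(n,len(q),(q.min(0)+q.max(0))/2,np.ptp(q,axis=0)) if len(q) else 0
c=camera("wrist");save(c,"w3")
P=cloud(c);x,y,z=np.moveaxis(P,-1,0)
m=(abs(x-.505)<.06)&(abs(y+.07)<.06)
for lo,hi in((.022,.031),(.039,.05)):
    q=P[m&(z>lo)&(z<hi)];print("w",len(q),(q.min(0)+q.max(0))/2,np.ptp(q,axis=0)) if len(q) else 0
q=P[(x>.56)&(x<.66)&(y>-.02)&(y<.14)&(z>.14)&(z<.17)];print(len(q))
if len(q):
    k=q[(q[:,2]>.152)];print(k.min(0),k.max(0))
E
python3 -c "
import cv2,numpy as np
a=cv2.resize(cv2.imread('pics/top1.png')[120:300,190:470],(800,514));cv2.imwrite('pics/c.png',a)"
```

```text
[0.59661139 0.07574085 0.19102025] -63.84162146110942 0.043890035383327676 9.825 [ -4.  30.  76.   0.  75. 150.]
top 797 [ 0.50171867 -0.071285    0.02648973] [0.09317383 0.09311917 0.00887595]
top 83 [ 0.50276404 -0.07119696  0.043978  ] [0.02507646 0.02765244 0.00906931]
scene 692 [ 0.50135472 -0.07017382  0.02643814] [0.09386854 0.09617353 0.00883917]
scene 73 [ 0.5010042  -0.07052693  0.04406707] [0.02588353 0.02571083 0.00984504]
w 9971 [ 0.50547248 -0.0719327   0.02652397] [0.09523421 0.09582561 0.00894798]
w 1137 [ 0.50557818 -0.07238987  0.04233021] [0.02780552 0.02807756 0.00662364]
7419
[ 0.57371534 -0.01059947  0.15205456] [0.64572249 0.11462209 0.16484168]
```

View pics/w3.png

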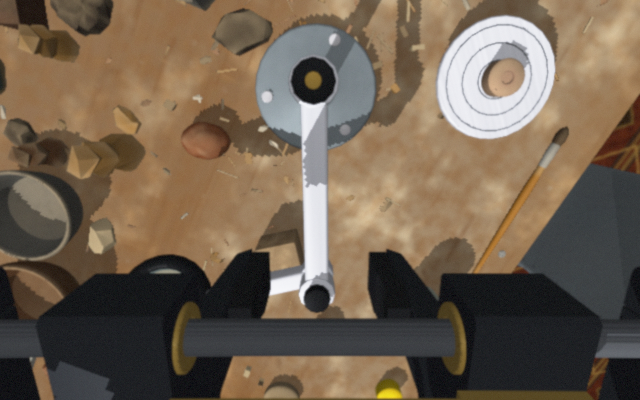

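The disc stands in the middle of the wheel at pixel (505,77). The first arm runs straight down the picture between the fingers, from the shoulder knob (313,80) to the elbow (316,295).

```bash
python3 - <<'E'
from h import *
np.set_printoptions(suppress=True,precision=4)
c=camera("wrist");P=cloud(c);x,y,z=np.moveaxis(P,-1,0);v,u=np.mgrid[:400,:640]
k=P[(abs(u-313)<30)&(abs(v-80)<30)&(z>.157)&(z<.17)];print("S",len(k),(k.min(0)+k.max(0))/2,np.ptp(k,axis=0))
k=P[(abs(u-316)<22)&(v>270)&(v<312)&(z>.150)&(z<.165)];print("E",len(k),(k.min(0)+k.max(0))/2,np.ptp(k,axis=0))
q=P[(abs(u-313)<30)&(v>110)&(v<270)&(z>.142)&(z<.15)];vx,vy,x0,y0=cv2.fitLine(q[:,:2].astype(np.float32),2,0,.01,.01).ravel();print(np.degrees(np.arctan2(vy,vx)),x0,y0)
p,a,s=pose();print("perp offset of tcp from bar",(p[0]-x0)*vy-(p[1]-y0)*vx)
E
```

```text
S 1429 [ 0.6351 -0.      0.161 ] [0.021 0.021 0.008]
E 590 [0.5815 0.1064 0.1537] [0.0155 0.0157 0.0074]
-63.26869 0.6101188 0.04948576
perp offset of tcp from bar 0.002927529521648148
```

{"method": "move_arm", "body": {"commands": [0, 0, 3.3, 0, 0, 0, 0.5, 0, 0, 3.3, 0, 0, 0, 0.5, 0, 0, 0, 0, 0, 0, 0.9, 0, 0, 0, 0, 0, 0, 0.9, 0, 0, 0, 0, 0, 0, 0.9, 0, 0, 0, 0, 0, 0, 0.9], "force": 25}}

```text
time: 10.78
tcp_pos: [0.5969, 0.0728, 0.1273]
orientation: [-0.001, 0.848, -0.53, 0.002]
ft_force: [2.4, 0.1, 5.4]
finger_gap: 0.0137
gripper_force: 25.0
```

{"method": "move_arm", "body": {"commands": [0.07, 0.72, 0, 0, 0, -5, 0.9, 0.13, 1.43, 0, 0, 0, -10, 0.9, 0.13, 1.43, 0, 0, 0, -10, 0.9, 0.13, 1.43, 0, 0, 0, -10, 0.9, 0.13, 1.43, 0, 0, 0, -10, 0.9, 0.13, 1.43, 0, 0, 0, -10, 0.9]}}

```text
time: 11.52
tcp_pos: [0.5532, 0.0117, 0.1273]
orientation: [-0.001, 0.997, -0.076, 0.004]
ft_force: [16.4, 5.8, -0.7]
finger_gap: 0.0135
gripper_force: 24.9
```

{"method": "move_arm", "body": {"commands": [0.13, 1.43, 0, 0, 0, -10, 0.9, 0.13, 1.43, 0, 0, 0, -10, 0.9, 0.13, 1.43, 0, 0, 0, -10, 0.9, 0.13, 1.43, 0, 0, 0, -10, 0.9, 0.13, 1.43, 0, 0, 0, -10, 0.9, 0.13, 1.43, 0, 0, 0, -10, 0.9, 0.13, 1.43, 0, 0, 0, -10, 0.9, 0.13, 1.43, 0, 0, 0, -10, 0.9, 0.04, 0.72, 0, 0, 0, -5, 0.9, 0, 0, 0, 0, 0, 0, 0.9]}}

```text
time: 12.78
tcp_pos: [0.6142, -0.0794, 0.1273]
orientation: [0.0, 0.788, 0.616, 0.003]
ft_force: [6.3, 9.3, 5.0]
finger_gap: 0.0137
gripper_force: 25.0
```

```bash
python3 - <<'E'
from h import *
np.set_printoptions(suppress=True,precision=4)
p,a,s=pose();print(p,np.degrees(a),s["ft_force"],s["finger_gap"],s["time"],np.degrees(s["joint_positions"]).round())
d=p[:2]-[.635,0];print(np.hypot(*d),np.degrees(np.arctan2(d[1],d[0]))%360)
c=camera("wrist");save(c,"w4")
E
```

```text
[ 0.6142 -0.0794  0.1273] 76.00175159619859 [6.3091 9.339  4.9937] 0.01370648461278481 12.775 [-18.  35.  77.   0.  68.  -4.]
0.08211673525082466 255.3506542448352
```

View pics/w4.png

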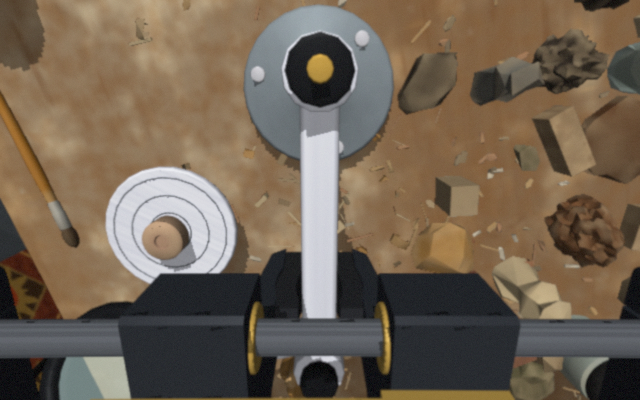

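The first arm now points to about 256° with the lens trailing at lower left (100,360). The disc is still centred on the wheel at (165,237).

{"method": "move_arm", "body": {"commands": [0, 0, 0, 0, 0, 0, 0.5, 0, 0, 0, 0, 0, 0, 0.5, 0, 0, 0, 0, 0, 0, 0.5, 0, 0, -4, 0, 0, 0, 0.5, 0, 0, -5, 0, 0, 0, 0.5, -5, 0, 0, 0, 0, 0, 0.5, -5, 0, 0, 0, 0, 0, 0.5, 0, 0, 0, 0, 0, 0, 0.5]}}

```text
time: 13.82
tcp_pos: [0.5874, -0.1812, 0.2155]
orientation: [-0.0, 0.79, 0.614, -0.0]
ft_force: [0.0, 0.1, -0.3]
finger_gap: 0.0442
gripper_force: 0.0
```

```bash
python3 - <<'E'
from h import *
np.set_printoptions(suppress=True,precision=4)
p,a,s=pose();print(p,np.degrees(a),s["time"])
c=camera("wrist");save(c,"w5");P=cloud(c);x,y,z=np.moveaxis(P,-1,0);v,u=np.mgrid[:400,:640]
k=P[(abs(x-.635)<.03)&(abs(y)<.03)&(z>.157)&(z<.17)];print("S",len(k),(k.min(0)+k.max(0))/2 if len(k) else 0)
k=P[(abs(x-.606)<.02)&(abs(y+.116)<.02)&(z>.150)&(z<.165)];print("E",len(k),(k.min(0)+k.max(0))/2,np.ptp(k,axis=0))
for n in("top","scene"):
    c=camera(n);save(c,n+"2");P=cloud(c);x,y,z=np.moveaxis(P,-1,0)
    for d in silhouettes(n,"lens_center")[:2]:
        q=P[d["pixels"]];q=q[(q[:,2]>.08)&(q[:,2]<.16)];print(n,d["p"],d["extent"],len(q),(np.percentile(q,3,axis=0)+np.percentile(q,97,axis=0))/2)
E
```

```text
[ 0.5874 -0.1812  0.2155] 75.68972707047072 13.825
S 0 0
E 623 [ 0.6056 -0.1165  0.1539] [0.0153 0.0153 0.0072]
top 0.82 [365.8, 222.6, 21.9, 28.0] 274 [ 0.4987 -0.1026  0.1192]
top 0.23 [364.1, 209.8, 17.5, 54.7] 419 [ 0.5298 -0.1027  0.1192]
scene 0.66 [372.5, 173.9, 28.6, 25.9] 598 [ 0.4932 -0.1091  0.1221]
```

View pics/w5.png

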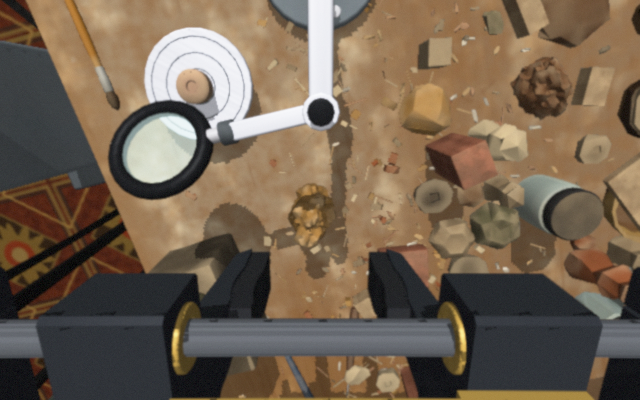

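The second arm runs from the elbow at pixel (320,110) to the lens at (160,150), about 18° short of being over the disc (193,86).

{"method": "move_arm", "body": {"commands": [0, 0, 0, 0, 0, 10.2, 0.5, 0, 0, 0, 0, 0, 10.2, 0.5, 0, 0, 0, 0, 0, 10.2, 0.5, 0, 0, 0, 0, 0, 10.2, 0.5, 0, 0, 0, 0, 0, 10.2, 0.5, 0, 0, 0, 0, 0, 10.2, 0.5, 0, 0, 0, 0, 0, 10.2, 0.5, 0, 0, 0, 0, 0, 10.2, 0.5, -1.7, -3.3, 0, 0, 0, 0, 0.5, -1.7, -3.3, 0, 0, 0, 0, 0.5]}}

```text
time: 15.32
tcp_pos: [0.5608, -0.1075, 0.2156]
orientation: [-0.0, 0.999, -0.049, -0.0]
ft_force: [0.6, 0.2, 0.5]
finger_gap: 0.044
gripper_force: 0.0
```

```bash
python3 - <<'E'
from h import *
np.set_printoptions(suppress=True,precision=4)
camera("wrist");c=camera("wrist");p,a,s=pose();print(p,np.degrees(a),s["time"]);P=cloud(c)
E0=np.array([.6056,-.1165]);r=np.hypot(P[...,0]-E0[0],P[...,1]-E0[1]);z=P[...,2]
q=P[(r>.016)&(r<.066)&(z>.12)&(z<.132)&(P[...,0]<.595)]
vx,vy,x0,y0=cv2.fitLine(q[:,:2].astype(np.float32),2,0,.01,.01).ravel();ang=np.degrees(np.arctan2(vy,vx));print(len(q),ang,x0,y0)
th=np.arctan2(vy,vx);th=th if np.cos(th)<0 else th+np.pi
print(delta([E0[0]+.045*np.cos(th),E0[1]+.045*np.sin(th),.107]))
E
```

```text
[ 0.5604 -0.1057  0.2162] -5.428830811070769 15.425
1279 -1.5038965 0.5645431 -0.11526655
[ 0.11  0.96 10.92]
```

{"method": "move_arm", "body": {"commands": [0.1, 0.95, 3, 0, 0, 0, 0.5, 0, 0, 3.5, 0, 0, -4, 0.5, 0, 0, 3, 0, 0, 0, 0.5, 0, 0, 1.3, 0, 0, 0, 0.5, 0, 0, 0, 0, 0, 0, 0.9, 0, 0, 0, 0, 0, 0, 0.9, 0, 0, 0, 0, 0, 0, 0.9, 0, 0, 0, 0, 0, 0, 0.9], "force": 12}}

```text
time: 16.42
tcp_pos: [0.5614, -0.1185, 0.1086]
orientation: [-0.0, 1.0, -0.014, 0.001]
ft_force: [-1.3, 3.4, 4.2]
finger_gap: 0.0129
gripper_force: 12.1
```

{"method": "move_arm", "body": {"commands": [0.04, -0.59, 0, 0, 0, 7.5, 0.9, 0.04, -0.59, 0, 0, 0, 7.5, 0.9, 0.04, -0.59, 0, 0, 0, 7.5, 0.9, 0, 0, 0, 0, 0, 0, 0.9, 0, 0, 0, 0, 0, 0, 0.9]}}

```text
time: 17.05
tcp_pos: [0.5651, -0.1008, 0.1086]
orientation: [-0.001, 0.978, -0.209, 0.0]
ft_force: [-2.4, 5.6, 7.6]
finger_gap: 0.0127
gripper_force: 11.7
```

```bash
cat > m.py <<'E'
from h import *
np.set_printoptions(suppress=True,precision=4)
p,a,s=pose();print(p,np.degrees(a),s["ft_force"],s["time"])
for n in("top","scene","wrist"):
    c=camera(n);P=cloud(c);x,y,z=np.moveaxis(P,-1,0)
    q=P[(np.hypot(x-.504,y+.072)<.055)&(z>.075)&(z<.16)]
    if len(q)>30:
        h=cv2.convexHull(q[:,:2].astype(np.float32))[:,0]
        (cx,cy),(w,hh),an=cv2.fitEllipse(h);print(n,"lens",len(q),cx,cy,w,hh,an,q[:,2].min(),q[:,2].max(),"n",np.linalg.svd(q-q.mean(0),full_matrices=False)[2][2])
    q=P[(abs(x-.504)<.06)&(abs(y+.071)<.06)&(z>.02)&(z<.031)];
    if len(q): print(n,"wheel",(q.min(0)+q.max(0))/2,np.ptp(q,axis=0))
    k=P[(abs(x-.604)<.025)&(abs(y+.1165)<.025)&(z>.150)&(z<.165)]
    if len(k):print("E",len(k),(k.min(0)+k.max(0))/2,np.ptp(k,axis=0))
    save(c,n+"_last")
E
python3 m.py
```

```text
[ 0.5651 -0.1008  0.1086] -24.14036481529822 [-2.4     5.6333  7.6476] 17.05
top wheel [ 0.4912 -0.0262  0.0247] [0.0058 0.0027 0.006 ]
scene lens 617 0.5108697414398193 -0.0771617442369461 0.0580655001103878 0.09375741332769394 67.7220230102539 0.09925484719598132 0.14394157952068087 n [-0.1848 -0.5289 -0.8283]
scene wheel [ 0.5021 -0.0709  0.0256] [0.0951 0.0976 0.0105]
wrist lens 3569 0.5287107229232788 -0.0824412927031517 0.035513244569301605 0.06864259392023087 41.44037628173828 0.10634149804035997 0.13853321923952344 n [0.1212 0.5368 0.8349]
wrist wheel [ 0.5305 -0.0812  0.024 ] [0.0454 0.0763 0.0078]
E 2429 [ 0.5967 -0.1081  0.1559] [0.0355 0.0331 0.0117]
```

{"method": "move_arm", "body": {"commands": [0, 0, 0, 0, 0, 0, 0.5, 0, 0, 0, 0, 0, 0, 0.5, 0, 0, 0, 0, 0, 0, 0.5, 0, 0, -5, 0, 0, 0, 0.5, 0, 0, -5, 0, 0, 0, 0.5, 0, 5, -2, 0, 0, 0, 0.5, 0, 6, 0, 0, 0, 0, 0.5, 0, 0, 0, 0, 0, 0, 0.5]}}

```text
time: 18.2
tcp_pos: [0.5187, -0.205, 0.2278]
orientation: [0.0, 0.977, -0.212, 0.0]
ft_force: [1.2, 0.5, 1.1]
finger_gap: 0.0439
gripper_force: 0.0
```

```bash
python3 m.py
```

```text
[ 0.5187 -0.205   0.2278] -24.437059316525403 [1.2118 0.5299 1.0597] 18.2
top lens 600 0.5090417861938477 -0.07826292514801025 0.06016312167048454 0.09098639339208603 71.04991912841797 0.1050496922618267 0.14685548300099804 n [-0.1956 -0.531  -0.8245]
top wheel [ 0.5017 -0.0696  0.0265] [0.0932 0.0899 0.0086]
E 39 [ 0.6049 -0.1084  0.1548] [0.018  0.0301 0.0096]
scene lens 614 0.5097562670707703 -0.07747060060501099 0.05831628292798996 0.09124906361103058 65.05144500732422 0.09983906616719052 0.14222224627473357 n [0.1905 0.5315 0.8254]
scene wheel [ 0.5018 -0.07    0.0253] [0.0939 0.0949 0.0098]
E 23 [ 0.6026 -0.1137  0.1534] [0.0127 0.0142 0.0066]
wrist lens 1954 0.5208308696746826 -0.08491301536560059 0.056530434638261795 0.06943198293447495 56.241050720214844 0.10600662480887985 0.1440747557142989 n [0.1876 0.5064 0.8416]
wrist wheel [ 0.5078 -0.0745  0.0255] [0.0893 0.0904 0.0109]
E 621 [ 0.6061 -0.1171  0.1539] [0.0155 0.0158 0.0076]
```

View pics/wrist_last.png

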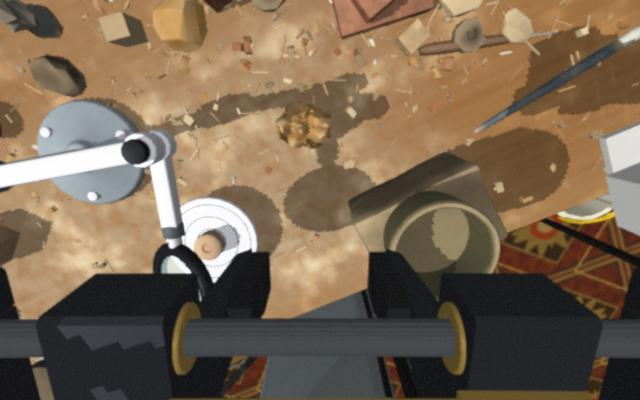

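The lens is now near the wheel and still tilted, seen nearly edge-on at (185,275). The pot is untouched at (442,245).

```bash
cat > m2.py <<'E'
from h import *
np.set_printoptions(suppress=True,precision=4)
p,a,s=pose();print(p,np.degrees(a),s["time"])
for n,E0 in(("top",(.603,-.115)),("scene",(.6026,-.115)),("wrist",(.606,-.117))):
    c=camera(n);P=cloud(c);x,y,z=np.moveaxis(P,-1,0);r=np.hypot(x-E0[0],y-E0[1])
    q=P[(r>.020)&(r<.06)&(z>.12)&(z<.131)&(x<.598)&(y>-.13)]
    if len(q)>20:
        vx,vy,x0,y0=cv2.fitLine(q[:,:2].astype(np.float32),2,0,.01,.01).ravel();print(n,"bar",len(q),np.degrees(np.arctan2(vy,vx)),"offE",(E0[0]-x0)*vy-(E0[1]-y0)*vx, "from E",np.degrees(np.arctan2(y0-E0[1],x0-E0[0])))
    q=P[(r>.074)&(r<.16)&(z>.075)&(z<.16)&(np.hypot(x-.503,y+.071)<.06)]
    if len(q)>50:
        h=cv2.convexHull(q[:,:2].astype(np.float32))[:,0]
        print(n,"lens ell",cv2.fitEllipse(h),"mid",(q.min(0)+q.max(0))/2,np.ptp(q,axis=0),"n",np.linalg.svd(q-q.mean(0),full_matrices=False)[2][2])
    q=P[(abs(x-.504)<.06)&(abs(y+.071)<.06)&(z>.02)&(z<.031)];
    if len(q): print(n,"wheel",(q.min(0)+q.max(0))/2,np.ptp(q,axis=0))
    save(c,n+"_last")
E
python3 m2.py
```

```text
[ 0.5202 -0.2015  0.2276] -24.14955557399488 18.35
top bar 74 -21.199783 offE 0.000255703 from E 158.43793
top lens ell ((0.5012571811676025, -0.07598727941513062), (0.06060713157057762, 0.0711836963891983), 68.83878326416016) mid [ 0.5015 -0.0764  0.1252] [0.07   0.0612 0.0434] n [-0.2047 -0.5331 -0.8209]
top wheel [ 0.5018 -0.0695  0.0263] [0.0933 0.0897 0.0092]
scene bar 59 -19.084501 offE 0.0036341855 from E 155.85054
scene lens ell ((0.5019336938858032, -0.07358787953853607), (0.057932473719120026, 0.07104547321796417), 62.89585876464844) mid [ 0.5018 -0.0734  0.122 ] [0.0695 0.0621 0.0421] n [-0.1996 -0.5194 -0.8309]
scene wheel [ 0.5026 -0.0715  0.0255] [0.0949 0.0985 0.0108]
wrist bar 1069 -20.970026 offE -0.0010930337 from E 160.61906
wrist lens ell ((0.5151901841163635, -0.08140937983989716), (0.047164883464574814, 0.057202424854040146), 164.47215270996094) mid [ 0.5158 -0.0805  0.1248] [0.0471 0.0568 0.038 ] n [0.1902 0.5115 0.838 ]
wrist wheel [ 0.5084 -0.0744  0.0256] [0.0885 0.0907 0.0107]
```

{"method": "move_arm", "body": {"commands": [-0.4, -5.6, 0, 0, 0, 0, 0.5, -0.4, -5.6, 0, 0, 0, 0, 0.5, 0, 0, 4, 0, 0, 0, 0.5, 0, 0, 5, 0, 0, 0, 0.5, 0, 0, 2.9, 0, 0, 0, 0.5, 0, 0, 0, 0, 0, 0, 0.5, 0, 0, 0, 0, 0, 0, 0.9, 0, 0, 0, 0, 0, 0, 0.9, 0, 0, 0, 0, 0, 0, 0.9, 0, 0, 0, 0, 0, 0, 0.9]}}

```text
time: 19.75
tcp_pos: [0.5588, -0.0968, 0.1095]
orientation: [0.0, 0.978, -0.209, 0.001]
ft_force: [-1.9, -1.3, 4.7]
finger_gap: 0.0139
gripper_force: 12.0
```

```bash
python3 - <<'E'
from h import *
p,a,s=pose();d=p[:2]-np.array([.606,-.117]);print(p,np.degrees(a),s["finger_gap"],s["ft_force"],np.hypot(*d),np.degrees(np.arctan2(d[1],d[0])))
print(delta([.606-.052*np.cos(np.radians(24.1)),-.117+.052*np.sin(np.radians(24.1)),p[2]]))
E
```

```text
[ 0.55878288 -0.09678925  0.10947094] -24.17210575086409 0.013859814162835982 [-1.90908805 -1.34380681  4.65890921] 0.05136079173701016 156.82720903525757
[-0.06 -0.08 -0.  ]
```

{"method": "move_arm", "body": {"commands": [0, -0.12, 0, 0, 0, 0, 0.9, 0, 0, 0, 0, 0, 0, 0.9, 0, 0, 0, 0, 0, 0, 0.52, 0, 0, 0, 0, 0, 0, 0.52, 0, 0, 0, 0, 0, 0, 0.52, 0, 0, -5, 0, 0, 0, 0.52, 0, 0, -5, 0, 0, 0, 0.52, -5.9, 0, 0, 0, 0, 0, 0.52, 0, 0, 0, 0, 0, 0, 0.52]}}

```text
time: 20.88
tcp_pos: [0.5023, -0.0695, 0.2083]
orientation: [-0.0, 0.978, -0.209, -0.001]
ft_force: [0.8, -0.7, -0.4]
finger_gap: 0.0423
gripper_force: 0.0
```

```bash
python3 m2.py; python3 -c "
from h import *
print(delta([.5055,-.072,.127]))"
```

```text
[ 0.5023 -0.0695  0.2083] -24.115834197681604 20.875
top lens ell ((0.48428064584732056, -0.06277954578399658), (0.028086837381124496, 0.05024005472660065), 156.5779266357422) mid [ 0.4863 -0.0643  0.1247] [0.0346 0.0476 0.0343] n [0.3458 0.4566 0.8197]
top wheel [ 0.4789 -0.0768  0.0261] [0.0307 0.0704 0.0082]
scene bar 56 -24.959925 offE 0.001560403 from E 152.85411
scene lens ell ((0.503734827041626, -0.06874021887779236), (0.05718386545777321, 0.07213728874921799), 70.68083190917969) mid [ 0.5041 -0.0677  0.1217] [0.071  0.059  0.0417] n [0.2309 0.5114 0.8278]
scene wheel [ 0.5018 -0.0708  0.0254] [0.0939 0.0963 0.0106]
wrist bar 1299 -23.941013 offE 0.0008063521 from E 154.89282
wrist lens ell ((0.506638765335083, -0.07189739495515823), (0.061373185366392136, 0.07153714448213577), 65.22413635253906) mid [ 0.5065 -0.0719  0.1237] [0.0704 0.0634 0.0408] n [0.2311 0.5168 0.8243]
wrist wheel [ 0.512  -0.0715  0.0246] [0.0816 0.0952 0.0084]
[-0.02  0.06  8.2 ]
```

{"method": "move_arm", "body": {"commands": [0, 0, 4, 0, 0, 0, 0.52, 0, 0, 1.8, 0, 0, 0, 0.52, 0, 0, 0.6, 0, 0, 0, 0.52, 0, 0, 0.6, 0, 0, 0, 0.52, 0, 0, 0.6, 0, 0, 0, 0.52, 0, 0, 0.6, 0, 0, 0, 0.52, 0, 0, 0, 0, 0, 0, 0.52]}}

```text
time: 21.9
tcp_pos: [0.5053, -0.0712, 0.1264]
orientation: [-0.0, 0.978, -0.209, 0.0]
ft_force: [0.5, 0.1, 0.4]
finger_gap: 0.0423
gripper_force: 0.0
```

```bash
python3 m2.py
```

```text
[ 0.5053 -0.0712  0.1264] -24.171192250518644 21.9
top wheel [ 0.4818 -0.1018  0.0263] [0.0029 0.0082 0.002 ]
scene lens ell ((0.5057021379470825, -0.06493090838193893), (0.07026703655719757, 0.07676459848880768), 150.46820068359375) mid [ 0.5065 -0.0635  0.1368] [0.0725 0.072  0.0463] n [ 0.0967 -0.0801 -0.9921]
scene wheel [ 0.5022 -0.0699  0.0255] [0.0943 0.0955 0.0103]
wrist bar 3224 -27.730213 offE 0.00065490976 from E 151.3145
wrist lens ell ((0.5111690759658813, -0.07035163044929504), (0.06490472704172134, 0.07967885583639145), 153.75437927246094) mid [ 0.5111 -0.071   0.1388] [0.0696 0.0769 0.0423] n [-0.0261  0.1037  0.9943]
wrist wheel [ 0.5112 -0.075   0.0243] [0.0832 0.0888 0.0075]
```

{"method": "move_arm", "body": {"commands": [0, 0, 0.1, 0, 0, 0, 0.52, 0, 0, 0, 0, 0, 0, 0.52, 0, 0, -1, 0, 0, 0, 0.52, 0, 0, -5, 0, 0, 0, 0.52, 0, 0, -3, 0, 0, 0, 0.52, 3, 5, 0, 0, 0, 0, 0.52, 3, 5, 0, 0, 0, 0, 0.52, 0, 0, 0, 0, 0, 0, 0.52]}}

```text
time: 23.05
tcp_pos: [0.5189, -0.1902, 0.2159]
orientation: [0.0, 0.977, -0.211, 0.0]
ft_force: [-0.3, 0.5, 0.4]
finger_gap: 0.0423
gripper_force: 0.0
```

```bash
python3 m2.py
```

```text
[ 0.5189 -0.1902  0.2159] -24.401291248749455 23.05
top bar 70 -27.853851 offE 0.00020616874 from E 151.8491
top lens ell ((0.5067289471626282, -0.06420052796602249), (0.07041627168655396, 0.07208751887083054), 179.9968719482422) mid [ 0.5063 -0.0641  0.1241] [0.0692 0.0697 0.0123] n [ 0.0003 -0.0059 -1.    ]
top wheel [ 0.4958 -0.0713  0.0258] [0.0812 0.0932 0.0095]
scene bar 57 -27.826012 offE 0.0016944632 from E 149.82243
scene lens ell ((0.5059811472892761, -0.06355582177639008), (0.07028049975633621, 0.07277772575616837), 156.5088653564453) mid [ 0.5064 -0.0639  0.1221] [0.0707 0.0708 0.0122] n [ 0.0023 -0.0158 -0.9999]
scene wheel [ 0.5016 -0.0709  0.0251] [0.0934 0.0961 0.0099]
wrist bar 1163 -27.725069 offE -0.00095327105 from E 153.65286
wrist lens ell ((0.5181145668029785, -0.06995423883199692), (0.05212223529815674, 0.0669495239853859), 155.36241149902344) mid [ 0.5181 -0.0711  0.1224] [0.0551 0.0617 0.01  ] n [-0.0414  0.0187  0.999 ]
wrist wheel [ 0.5121 -0.0782  0.0255] [0.0812 0.0833 0.0109]
```

View pics/wrist_last.png

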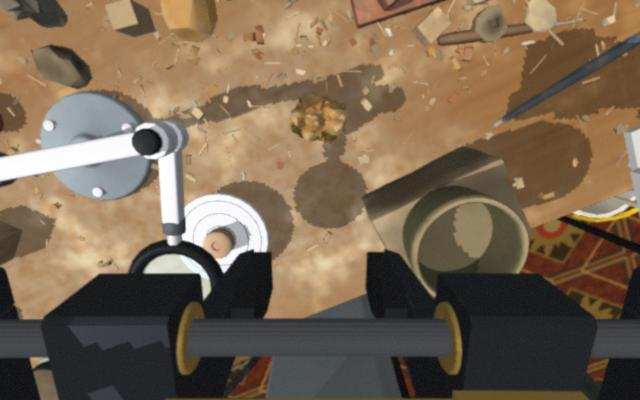

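The lens is level now (within about 1°). Pressing it turned the elbow about 4° too far, so the ring shows at (178,285), left of the disc at (218,242). I'll re-centre the second arm.

{"method": "move_arm", "body": {"commands": [0, -4.9, 0, 0, 0, 0, 0.45, -0.1, -5, 0, 0, 0, 0, 0.45, 0, 0, 4, 0, 0, 0, 0.45, 0, 0, 4, 0, 0, 0, 0.45, 0, 0, 2.7, 0, 0, 0, 0.45, 0, 0, 0, 0, 0, 0, 0.45, 0, 0, 0, 0, 0, 0, 0.9, 0, 0, 0, 0, 0, 0, 0.9, 0, 0, 0, 0, 0, 0, 0.9, 0, 0, 0, 0, 0, 0, 0.9], "force": 12}}

```text
time: 24.45
tcp_pos: [0.5588, -0.0961, 0.1092]
orientation: [-0.0, 0.978, -0.209, 0.0]
ft_force: [0.1, 3.7, 3.3]
finger_gap: 0.0138
gripper_force: 12.0
```

```bash
python3 m2.py
```

```text
[ 0.5588 -0.0961  0.1092] -24.164867522730948 24.45
scene bar 51 61.749115 offE 0.052812453 from E 152.2215
scene lens ell ((0.5031118988990784, -0.06976477801799774), (0.06869623810052872, 0.07064861804246902), 90.2490463256836) mid [ 0.5027 -0.0702  0.1225] [0.0714 0.0698 0.0117] n [ 0.0095 -0.0102 -0.9999]
scene wheel [ 0.5017 -0.0706  0.0254] [0.0943 0.0954 0.0106]
wrist bar 3955 -21.903868 offE 0.0015738113 from E 155.86462
wrist lens ell ((0.5176280736923218, -0.07769875228404999), (0.033898092806339264, 0.05297628045082092), 156.56265258789062) mid [ 0.5175 -0.0762  0.1233] [0.0396 0.0465 0.0064] n [ 0.0385 -0.0193 -0.9991]
wrist wheel [ 0.5171 -0.0787  0.025 ] [0.0715 0.0821 0.0096]
```

{"method": "move_arm", "body": {"commands": [0, 0, 0, 0, 0, 0, 0.7, 0, 0, 0, 0, 0, 0, 0.45, 0, 0, 0, 0, 0, 0, 0.45, 0, 0, 0, 0, 0, 0, 0.45, 0, 0, -4, 0, 0, 0, 0.45, 0, 0, -5, 0, 0, 0, 0.45, 0, 5, -2, 0, 0, 0, 0.45, 0, 6, 0, 0, 0, 0, 0.45, 0, 4, 0, 0, 0, 0, 0.45, 0, 0, 0, 0, 0, 0, 0.45]}}

```text
time: 25.85
tcp_pos: [0.4963, -0.2352, 0.2186]
orientation: [0.0, 0.977, -0.211, -0.0]
ft_force: [0.7, 0.4, 0.7]
finger_gap: 0.0484
gripper_force: 0.0
```

```bash
python3 m2.py; python3 - <<'E'
from h import *
P0=np.load("top0.npy")
a=cv2.imread("pics/top_last.png")[120:300,190:470];b=cv2.imread("pics/scene_last.png")[130:380,200:460]
cv2.imwrite("pics/fin.png",np.hstack([cv2.resize(a,(400,300)),cv2.resize(b,(400,300))]))
E
```

```text
[ 0.4963 -0.2352  0.2186] -24.38015627734762 25.85
top bar 71 -24.436518 offE -0.00032859854 from E 156.03148
top lens ell ((0.5034336447715759, -0.07105328887701035), (0.07074379920959473, 0.07173171639442444), 119.50189208984375) mid [ 0.5038 -0.0715  0.1247] [0.0693 0.0694 0.0121] n [-0.0013 -0.0068 -1.    ]
top wheel [ 0.5015 -0.0696  0.0264] [0.0928 0.0899 0.0092]
scene bar 60 -25.687426 offE 0.00014633127 from E 154.11209
scene lens ell ((0.5034540891647339, -0.06968614459037781), (0.06846918165683746, 0.07128750532865524), 88.62281799316406) mid [ 0.5031 -0.069   0.1221] [0.0717 0.0693 0.0118] n [ 0.0075 -0.0104 -0.9999]
scene wheel [ 0.5019 -0.071   0.0256] [0.0946 0.0979 0.0107]
wrist bar 1271 -23.422823 offE -0.0013016257 from E 158.47044
wrist lens ell ((0.5087076425552368, -0.0750790536403656), (0.06524834781885147, 0.07054942846298218), 154.69253540039062) mid [ 0.52   -0.0764  0.122 ] [0.0436 0.0673 0.0102] n [-0.0592  0.0079  0.9982]
wrist wheel [ 0.5048 -0.0742  0.0255] [0.0952 0.091  0.0108]
```

View pics/fin.png

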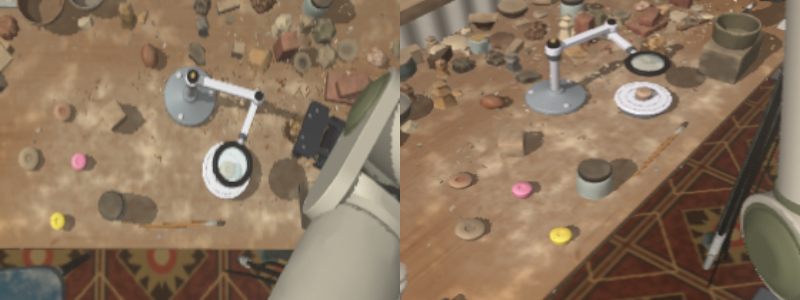

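The final pictures show the disc on the wheel (scene half, at (643,93)), the level lens centred above it to within about 2 mm, and everything else in place.

```bash
python3 -c "
from rig import ctrl
print(ctrl.finish_job())"
```

```text
the job is handed in; nothing more can be done
None
```

The job is handed in at about 26 s of the 64 s allowed: the carved disc stands in the middle of the banding wheel, the lens is centred above it to within about 2 mm and level to about 1°, and nothing else on the bench looked moved in the last pictures.

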